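Ready the light bar and roll the coated sample onto the viewing mark

TASK

Get the coated sample roller ready for viewing. First load the long battery that lies in its way into the holder on top of the light bar: flat end against the coil spring, press the spring back, then drop the button end in behind the end wall, so that it lies fully down and level. Then roll the big grey roller along the bench, never lifting it, and let it come to rest on the tape mark: over the black band along its whole length, parallel to it, and between the two end ticks; leave everything else where it stands.

Things in the scene. Friction and masses are not known exactly. Their poses are not given: they have to be found in the camera images.
- roller: the coated sample roller: a closed grey cylinder 90 mm in diameter and 140 mm long, about 0.45 kg, with plain metal ends, lying on the bench. Origin mid length on its axis (45 mm above the bench); its x runs along the axis, y and z turn with it as it rolls. Too fat to grip; it rolls easily: pushed at 60 to 100 mm/s it runs on 30 to 50 mm ahead of the fingers, pushed at 20 mm/s only a few mm
- mark: the viewing mark: a flat black band (no thickness to feel) across the thin pale bench mat, 240 mm long along its x and 24 mm wide, with a 70 mm cross tick at each end. Origin at the middle of the band; z up. It lies on the other side (left or right) of the battery from the roller, 0.35 to 0.53 m away, and is parallel to it within 0.07 rad, so that a straight roll square to the roller's axis arrives
- cell: the battery to load: a grey stick 34 mm in diameter, 110 mm long overall, about 0.2 kg, with a dark ring near the button end, lying on the bench between the roller and the mark. Origin mid length on its axis; x runs along the axis towards the button end. The can spans x = -55 (flat end) to +51 mm, the button (12 mm diameter) +51 to +55 mm
- cell_button (a point): the tip of the battery's button
- bar: the light bar, fixed: an aluminium box 80 mm (its x) by 270 mm (its y) by 30 mm high, origin at the centre of its underside, with the open battery holder on top along its y: coil spring and contact plate at the -y end, end wall at the +y end. The spring's block spans y = -80 to -92 mm and stands 76 mm above the bench
- end_wall (a point): top middle of the inner face of the holder's end wall (bar's y = +55 mm, 68 mm above the bench; 8 mm thick)
- seat (a point): where the loaded battery's origin belongs, 61 mm above the bench over the bar's origin. Axes as bar; the battery's button points to +y. Two saddles (12 mm long, 62 mm wide, centred at y = -36 and +43 mm) carry it 44 mm above the bench; their side lips, 42 mm apart, rise 12 mm over the saddle floor. Between the saddles the sides are open to the fingers down to the bar's top (30 mm)
- contact (a joint): travel of the spring contact plate in m: 0 relaxed (face at the bar's y = -45 mm), growing as it is pushed to -y, at most 0.020. The plate is 30 mm wide and spans heights 46 to 74 mm above the bench. Pushing it takes 1.6 N at first and 0.4 N more per mm; a loaded battery holds it at 0.010
- spray: bystander, leave alone: white plastic bottle, 60 mm diameter, 150 mm tall, standing. Origin at the centre of its underside
- jar: bystander, leave alone: glass jar, 64 mm diameter, 85 mm tall, standing. Origin at the centre of its underside
- core: bystander, leave alone: upright cardboard cylinder, 52 mm diameter, 90 mm tall. Origin at the centre of its underside
- cards: bystander, leave alone: stack of sample cards, 110 x 75 x 28 mm. Origin at the centre of its underside
- fan: bystander, leave alone: closed colour fan deck lying flat, 45 x 160 x 18 mm. Origin at the centre of its underside
- shortcell: bystander, leave alone: short battery standing on end, 34 mm diameter, 61 mm tall: not the one to load. Origin at the centre of its underside
- mug: bystander, leave alone: white mug, 80 mm diameter, 90 mm tall. Origin at the centre of its underside
There are look-alikes about, which are no part of the job. Leave any orange look-alike of the cell alone.

How it is judged (in metres and radians):
On the way, in this order (a step that is already met when the one before it is completed fails the run):
1. the battery is loaded: level and fully down in the holder, button to the end wall, spring pressed back, let go (y of cell in the frame of seat between -0.006 and 0.006 m and x of cell in the frame of seat between -0.007 and 0.007 m and z of cell in the frame of seat between -0.006 and 0.006 m and angle between the x axis of cell and the y axis of bar, either way round below 0.08 rad and y of cell_button in the frame of seat above 0.04 m and value of joint contact above 0.005 m and contact force between the fingers and cell below 0.2 N), for 0.3 s.
2. the roller rolls along the bench (angular speed of roller above 0.25 rad/s and height (world z) of roller below 0.05 m), for 0.3 s.
At the end, for the whole second after the job is handed in: Battery released, within 6 mm (7 mm across) and 0.08 rad of its seat, button to the end wall, spring pressed back over 5 mm. Roller at rest on the bench, untouched, axis within 12 mm and 0.1 rad of the band's centre line and within 42 mm of centred along it (all of step 1 and y of roller in the frame of mark between -0.012 and 0.012 m and x of roller in the frame of mark between -0.042 and 0.042 m and angle between the x axis of roller and the x axis of mark, either way round below 0.1 rad and height (world z) of roller below 0.05 m and linear speed of roller below 0.01 m/s and contact force between the fingers and roller below 0.2 N).
It fails at once if the roller is lifted or stood up (height (world z) of roller above 0.057 m or angle between roller's own x axis and vertical below 1.4 rad or angle between roller's own x axis and vertical above 1.74 rad).
It fails at once if a bystander is pushed away (more than 25 mm) or tipped over (distance of any of spray, jar, core, cards, fan, shortcell, mug from where it was at the start of the episode above 0.025 m or angle between any of spray, jar, core, cards, fan, shortcell, mug's own z axis and vertical above 0.5 rad).
It also fails if it takes over 72 s, if anything falls off the work surface, if the arm or the gripper's body presses on something with over 40 N, if the wrist force passes 120 N, or if a joint passes its speed limit or range.

ROBOT

A 6-joint arm with a two-finger parallel gripper is mounted at the origin on the work surface. World frame = base frame: x ahead of the robot, y to its left, z up, the work surface at z = 0. Lengths are in mm, angles in rad, forces in N, time in s.
With the tool pointing down it reaches from about 325 to 750 mm from the base axis. Payload 7.6 kg.
Tool frame: the origin (TCP) lies on the centre line of the jaws, within the pads' length; the fingertips stand 8 mm ahead of it and the grasp point (between the pads) lies 11 mm behind it; z points along the fingers, y is the line along which they close (so a half turn about z gives the same grasp; the last joint's range is limited). The gripper opens to 85 mm and grips with 20 to 120 N. Pads are 22 mm wide; open, the fingers measure 114 mm over their backs; the gripper's body (76 mm by 85 mm) begins 54 mm behind the grasp point. The pads swing forward as they close: fully open they stand 13 mm farther back than shut.
Start: joints at [1.147, 0.052, 1.401, -0, 1.689, -0.07], TCP at [181.879, 492.509, 239.323] pointing down, gripper open.
Joint ranges: [-2.9, 2.9], [-0.91, 2.17], [0.12, 2.37], [-1.06, 4.2], [0.26, 2.73], [-2.93, 2.93]. Speed limits (rad/s): [2.57, 2.57, 3.01, 3.14, 3.14, 3.14].

INTERFACE

Orientations are given as [roll, pitch, yaw] about the fixed x, y, z axes, in that order (R = Rz(yaw) Ry(pitch) Rx(roll)).
In Python, from workcell import env gives the robot as it stands. The module is installed in compiled form; this text tells all that it offers.
- The arm moves only by the tool carry_out, never from a script. Its argument "targets" is a list of rows, each a list of 2 entries, a list of its own where there are three numbers: the shift along the tool's x, y, z in mm, then the turn about the tool's z in degrees. A call has 1 to 20 rows; each row is the pose to reach, as a shift and turn from the pose commanded when the call began, along the tool's axes at that moment; what a row does not reach only later rows make up. A row lasts 1/8 s, in which the tool goes at most 62.5 mm and 10.7 degrees, less where a joint would pass 70% of its speed; a pose out of reach is approached as far as the arm can. A call with a gripper value outside its range is refused whole. "jaw" is the opening, from -1 (shut) to 1 (fully open), set as the call begins (left out, the last holds). The fingers move at their own pace and stop on an object; "grip_force" is the grip in N (left out, the last holds). Time passes only in rows, so rows that repeat a pose let the fingers close. It gives the time, the measured TCP pose, the force, the opening and the grip force at its end, in the units of the state.
- env.sense(): the state, without advancing time (a new reading comes with each control period).
- env.camera(name): name is "side" or "top"; returns a dict with "color" (480x640x3 uint8, red, green, blue), "camera_matrix" (3x3 intrinsics, pixels), "origin" and "orientation" of the camera in the world. Camera axes: x right, y down, z forward; pixel columns grow to the right and rows downward; lengths in mm; the calibration is good to about 2 mm. A picture is of the moment at which its call begins. There is no depth.
- env.close_job(): hands the job in; it is judged then, once.
The state is a dict: "t": time; "joint_positions": joint angles; "dq": joint speeds; "effort": joint torques, N m; "eef_pos": TCP position; "tcp_rot": TCP orientation; "contact_force": force on the tool from outside, world axes, zero at the start; "wrist_torque": the same for the moment, N m; "width": finger opening in mm; "finger_force": force on a finger pad.
Only numpy, scipy, OpenCV 4.12 (cv2) and the standard library are available. Lean on these libraries where they do the work, as an engineer would, in place of code of your own. Each camera call takes 0.05 s, during which the arm holds its last target. There are 200 camera calls.

## Working session

There is one attempt and no reset: what is moved stays moved. The work goes in short steps, Python scripts to look and compute and a tool call to move; the robot and the scene stay as the last step left them, time stands still between calls to the robot, and variables do not carry over. Pictures are saved under pics/ and viewed, at most 10 in all, crops included, and the job is handed in when it is done.

Besides the shell and the picture viewer there is one more tool, called as a command line: name --argument value ..., lists and objects as JSON in quotes. carry_out: Moves the arm, as the interface text tells. Its arguments: {"type":"object","properties":{"targets":{"type":"array","items":{"type":"array"}},"jaw":{"type":"number"},"grip_force":{"type":"number"}},"required":["targets"]}

```bash
mkdir -p pics; cat > h.py <<'E'
import numpy as np, cv2, json
from workcell import env
def rot(o):
    o=np.array(o,float)
    if o.shape==(3,3): return o
    from scipy.spatial.transform import Rotation as R
    return R.from_euler('xyz',o).as_matrix() if o.size==3 else R.from_quat(o).as_matrix()
def ray(c,u,v,z):
    K=np.array(c["camera_matrix"]);R=rot(c["orientation"]);o=np.array(c["origin"],float)
    d=R@np.linalg.inv(K)@[u,v,1]
    return o+d*(z-o[2])/d[2]
def proj(c,p):
    K=np.array(c["camera_matrix"]);R=rot(c["orientation"]);o=np.array(c["origin"],float)
    q=K@(R.T@(np.array(p,float)-o)); return q[:2]/q[2]
def snap(name,f):
    c=env.camera(name); cv2.imwrite('pics/'+f,c["color"][:,:,::-1]); return c
E
python3 - <<'E'
from h import *
import pickle
s=env.sense(); print(s)
for n in("top","side"):
    c=snap(n,n+'0.png'); pickle.dump(c,open(n+'0.pkl','wb'))
    print(n,c["camera_matrix"],c["origin"],c["orientation"])
E
```

```text
{'t': 0.0, 'joint_positions': array([ 1.14666379e+00,  5.28215899e-02,  1.40173953e+00,  3.91888327e-05,
        1.68859103e+00, -7.02757188e-02]), 'dq': array([ 0.00010202,  0.00061877, -0.00105764, -0.00132018, -0.00062789,
       -0.00165647]), 'effort': array([-1.68059833e-04, -3.81673765e+01, -3.60188091e+01, -1.21024027e-04,
        6.36360899e-03, -1.61361271e-05]), 'eef_pos': array([181.75908636, 492.22401036, 238.47288657]), 'tcp_rot': array([-3.14003974e+00, -1.48332536e-04,  2.78774029e+00]), 'contact_force': array([ 0.04941159, -0.22304011, -0.59191295]), 'wrist_torque': array([ 0.02213229, -0.02735516, -0.02016984]), 'finger_force': 0.0, 'width': 85.49549827271653}
top [[563.22471992   0.         311.59245307]
 [  0.         563.22471992 240.38142447]
 [  0.           0.           1.        ]] [ 309.05314527  -18.87943436 1600.3019318 ] [-2.98899433 -0.00630783 -1.54077816]
side [[488.68865727   0.         316.59086024]
 [  0.         488.68865727 244.68071997]
 [  0.           0.           1.        ]] [ 428.85994777 -730.5274611   894.55935375] [-2.4338267  -0.01795312 -0.1609314 ]
```

View pics/top0.png

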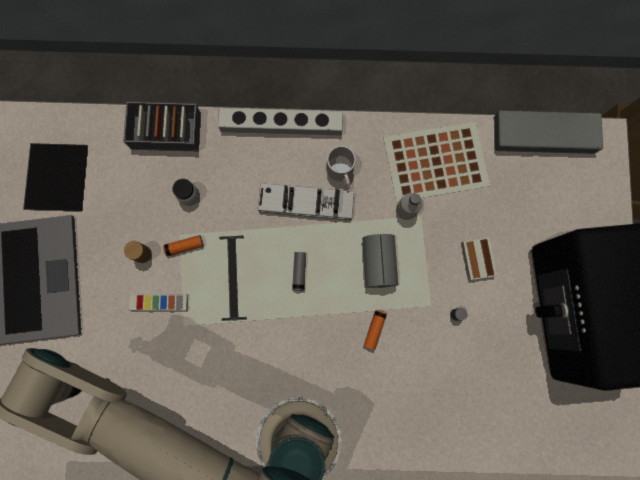

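View pics/side0.png

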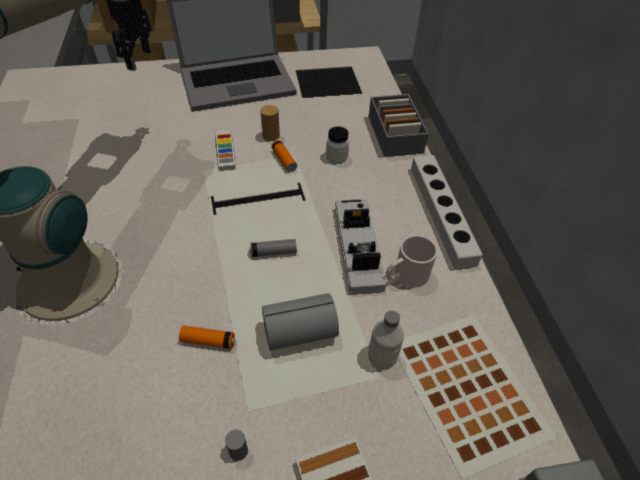

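```bash
python3 - <<'E'
from h import *
a=cv2.imread('pics/top0.png'); b=cv2.imread('pics/side0.png')
A=cv2.resize(a[175:300,215:405],None,fx=4,fy=4,interpolation=cv2.INTER_CUBIC)
B=cv2.resize(b[185:300,235:395],None,fx=5,fy=5,interpolation=cv2.INTER_CUBIC)
cv2.imwrite('pics/topc.png',A); cv2.imwrite('pics/sidec.png',B)
E
```

```text
(no output)
```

View pics/topc.png

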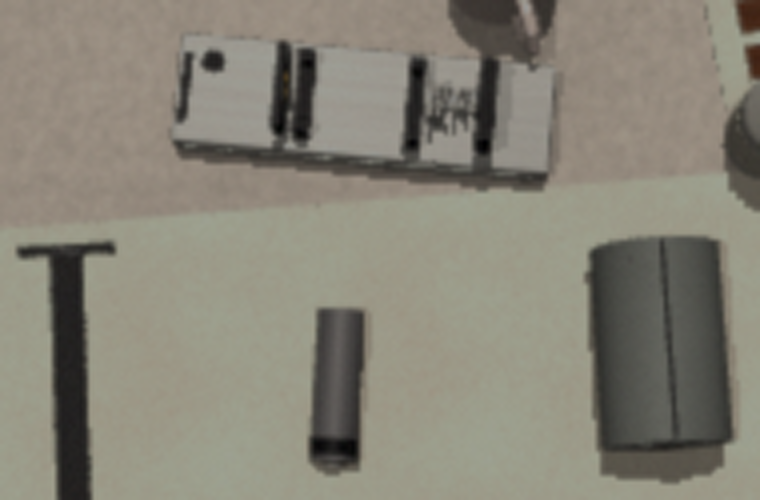

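View pics/sidec.png

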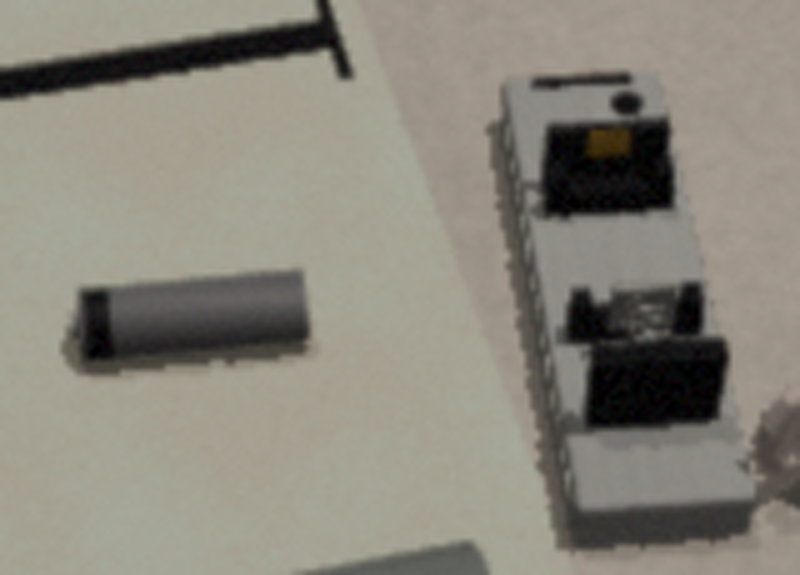

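```bash
cat > meas.py <<'E'
from h import *
import pickle
from scipy.optimize import least_squares
T=pickle.load(open('top0.pkl','rb'));S=pickle.load(open('side0.pkl','rb'))
t=lambda u,v:(215+u/4,175+v/4)
s=lambda u,v:(235+u/5,185+v/5)
def fit(pts,p0,use='TS'):
    def W(p,q):
        c,n=np.cos(p[2]),np.sin(p[2]); return [p[0]+c*q[0]-n*q[1],p[1]+n*q[0]+c*q[1],q[2]]
    pts=[x for x in pts if x[0] in use]
    f=lambda p:np.concatenate([proj(T if k=='T' else S,W(p,q))-np.array(uv) for k,q,uv in pts])
    r=least_squares(f,p0,x_scale=[100,100,.1]); return r.x,np.round(r.fun.reshape(-1,2),1).tolist()
bar=[('T',(40,135,30),t(183,37)),('T',(40,-135,30),t(556,67)),('T',(-40,-135,30),t(547,173)),('T',(-40,135,30),t(176,140)),
('S',(-40,135,30),s(507,80)),('S',(40,135,30),s(662,78)),('S',(-40,-135,30),s(577,516)),('S',(40,-135,30),s(752,500))]
cell=[('T',(-55,17,17),t(319,310)),('T',(-55,-17,17),t(364,311)),('T',(51,17,17),t(311,460)),('T',(51,-17,17),t(358,461)),('T',(55,0,17),t(333,469))]
for i,q in enumerate(cell): # cell yaw ~180: +y side of cell is world -y
    cell[i]=(q[0],(q[1][0],-q[1][1],q[1][2]),q[2])
print('bar');
for u in('T','S','TS'): print(u,*fit(bar,[500,0,0],u))
print('cell',*fit(cell,[300,0,3.14],'T'))
for uv in [(595,250),(722,240),(601,447),(733,440)]: print('roller side',ray(T,*t(*uv),45))
for uv in [(232,237),(233,319)]: print('mark end',ray(T,*uv,0))
for n,uv,z in [('mug',(341,160),90),('spray',(412,201),150),('core',(137,251),90),('jar',(183,188),85),('orange',(183,245),17)]: print(n,ray(T,*uv,z))
for n,uv in [('side tick L',(212,202)),('side tick R',(302,192))]: print(n,ray(S,*uv,0))
b=fit(bar,[500,0,0])[0]
E
python3 meas.py
```

```text
bar
T [ 6.63861475e+02 -3.19253460e+00 -5.40633618e-02] [[-0.2, -0.8], [0.6, -0.4], [0.8, 0.4], [-1.2, 0.7]]
S [ 6.64370212e+02 -3.89529716e+00 -7.75030934e-02] [[-0.2, -0.1], [0.1, -1.2], [-0.6, -0.1], [0.8, 1.0]]
TS [ 6.64086473e+02 -3.52226576e+00 -6.78701869e-02] [[0.2, -1.5], [0.8, 0.1], [0.7, 1.0], [-1.2, 0.0], [-0.9, -0.1], [-0.6, -1.3], [-0.2, -0.1], [1.2, 0.7]]
cell [461.15112101  10.05389198   3.12762248] [[-0.4, 0.0], [0.3, 0.3], [-0.3, -0.0], [0.1, 0.3], [0.2, -0.6]]
roller side [ 561.1147467  -167.12094218   45.        ]
roller side [ 570.96411424 -255.94258435   45.        ]
roller side [ 423.57527816 -173.45628506   45.        ]
roller side [ 431.18506434 -264.57438662   45.        ]
mark end [558.10819531 207.42354394   0.        ]
mark end [324.95249142 192.59812657   0.        ]
mug [769.61713355 -96.22369502  90.        ]
spray [ 645.49165859 -282.79647164  150.        ]
core [497.91537525 448.87099047  90.        ]
jar [677.37202376 337.37967168  85.        ]
orange [528.19988357 342.63766115  17.        ]
side tick L [322.59576637 205.47487897   0.        ]
side tick R [558.55067493 209.69646192   0.        ]
```

carry_out --targets '[[[-429,-356,90],-19.5],[[-429,-356,90],-19.5],[[-429,-356,90],-19.5],[[-429,-356,90],-19.5],[[-429,-356,90],-19.5],[[-429,-356,90],-19.5],[[-429,-356,90],-19.5],[[-429,-356,90],-19.5],[[-429,-356,90],-19.5],[[-429,-356,90],-19.5],[[-429,-356,130],-19.5],[[-429,-356,130],-19.5],[[-429,-356,130],-19.5]]' --jaw 0.4

```text
t: 1.72
eef_pos: [461.2, 10.5, 110.5]
tcp_rot: [3.141, 0.001, 3.129]
contact_force: [-0.8, 0.1, 0.4]
width: 59.8
finger_force: 0.0
```

carry_out --targets '[[[0,0,50],0],[[0,0,80],0],[[0,0,92],0],[[0,0,97],0],[[0,0,97],0],[[0,0,97],0]]'

```text
t: 2.48
eef_pos: [461.8, 9.9, 13.5]
tcp_rot: [-3.142, 0.002, 3.128]
contact_force: [0.8, -0.5, 0.5]
width: 59.9
finger_force: 0.0
```

carry_out --targets '[[[0,0,0],0],[[0,0,0],0],[[0,0,0],0],[[0,0,0],0],[[0,0,0],0],[[0,0,0],0]]' --jaw -1 --grip_force 70

```text
t: 3.22
eef_pos: [461.5, 10.0, 13.2]
tcp_rot: [3.141, 0.001, 3.128]
contact_force: [-1.5, 1.5, 5.9]
width: 31.7
finger_force: 69.0
```

carry_out --targets '[[[0,0,-40],0],[[0,0,-90],5],[[-30,0,-102],15],[[-80,2,-102],25],[[-130,3,-102],35],[[-180,4,-102],45],[[-203.5,5.3,-102],55],[[-203.5,5.3,-102],65],[[-203.5,5.3,-102],75],[[-203.5,5.3,-102],85],[[-203.5,5.3,-102],92.8],[[-203.5,5.3,-102],92.8],[[-203.5,5.3,-102],92.8],[[-203.5,5.3,-102],92.8]]'

```text
t: 4.97
eef_pos: [664.5, 12.5, 114.2]
tcp_rot: [-3.141, -0.0, 1.51]
contact_force: [1.1, 0.9, -2.8]
width: 32.1
finger_force: 70.2
```

```bash
python3 - <<'E'
from h import *
import pickle
for n in("top","side"):
    c=env.camera(n); pickle.dump(c,open(n+'1.pkl','wb'))
    a=c["color"][:,:,::-1]
    if n=="top": o=cv2.resize(a[160:235,240:370],None,fx=6,fy=6,interpolation=cv2.INTER_CUBIC)
    else: o=cv2.resize(a[130:290,300:440],None,fx=3.7,fy=3.7,interpolation=cv2.INTER_CUBIC)
    cv2.imwrite(f'pics/{n}1.png',o)
b=cv2.resize(cv2.imread('pics/top1.png'),(400,230));s_=cv2.imread('pics/side1.png');print(s_.shape)
m=np.zeros((600,800,3),np.uint8)
x=cv2.imread('pics/side1.png')[:600];m[:x.shape[0],:x.shape[1]]=x
a=pickle.load(open('top1.pkl','rb'))["color"][:,:,::-1][160:235,255:360]
y=cv2.resize(a,None,fx=2.6,fy=2.6,interpolation=cv2.INTER_CUBIC);m[:y.shape[0],525:525+y.shape[1]]=y
cv2.imwrite('pics/both1.png',m)
E
```

```text
(592, 518, 3)
```

View pics/both1.png

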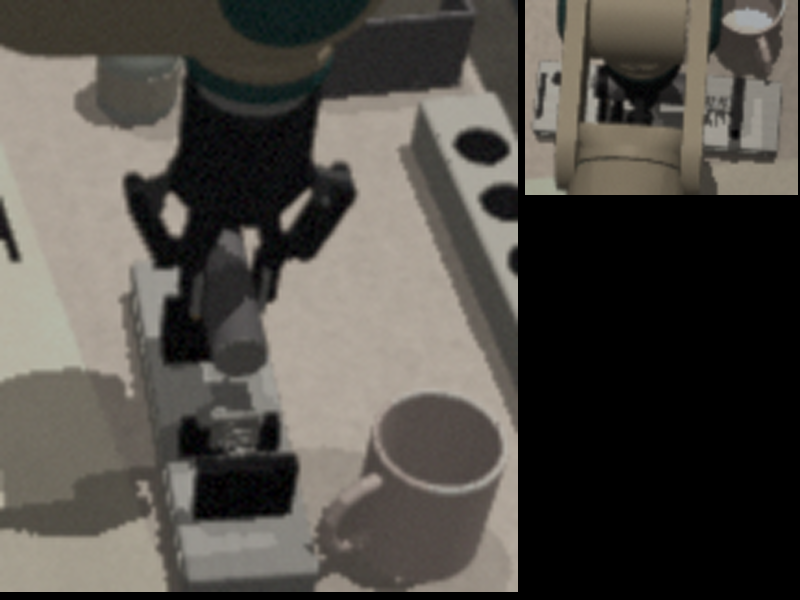

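```bash
python3 - <<'E'
from h import *
import pickle
S=pickle.load(open('side1.pkl','rb'))
P=lambda p:np.round((proj(S,p)-[300,130])*3.7)
print('flat end pred',P([661.1,-42.4,118]),'bottom',P([661.1,-42.4,101]),'seen ~ (241,357), bottom ~ (241,376)')
for yaw in(-.054,-.068,-.077):
    b=np.array([664.1,-3.5]);c,s=np.cos(yaw),np.sin(yaw);R=np.array([[c,-s],[s,c]])
    print(yaw,[ (q,P([*(b+R@q[:2]),q[2]]).tolist()) for q in [(-31,-92,76),(31,-92,76),(-40,-135,30),(40,-135,30),(-15,55,68),(-31,-30,56)]])
q=np.array([241,357])/3.7+[300,130]
print('flat at z118',ray(S,*q,118))
E
```

```text
flat end pred [241. 359.] bottom [238. 378.] seen ~ (241,357), bottom ~ (241,376)
-0.054 [((-31, -92, 76), [199.0, 478.0]), ((31, -92, 76), [303.0, 470.0]), ((-40, -135, 30), [189.0, 585.0]), ((40, -135, 30), [323.0, 575.0]), ((-15, 55, 68), [187.0, 306.0]), ((-31, -30, 56), [181.0, 420.0])]
-0.068 [((-31, -92, 76), [196.0, 478.0]), ((31, -92, 76), [301.0, 471.0]), ((-40, -135, 30), [186.0, 585.0]), ((40, -135, 30), [320.0, 576.0]), ((-15, 55, 68), [188.0, 305.0]), ((-31, -30, 56), [180.0, 420.0])]
-0.077 [((-31, -92, 76), [195.0, 477.0]), ((31, -92, 76), [300.0, 472.0]), ((-40, -135, 30), [184.0, 585.0]), ((40, -135, 30), [318.0, 577.0]), ((-15, 55, 68), [189.0, 305.0]), ((-31, -30, 56), [179.0, 419.0])]
flat at z118 [661.47663732 -40.8417076  118.        ]
```

carry_out --targets '[[[0,0,15],0],[[0,0,26],0],[[0,0,30],0],[[0,0,30],0],[[-5,0,30],0],[[-10,0,30],0],[[-14,0,30],0],[[-17,0,30],0],[[-19,0,30],0],[[-19,0,30],0],[[-19,0,30],0]]'

```text
t: 6.45
eef_pos: [663.6, -5.3, 84.9]
tcp_rot: [3.141, -0.002, 1.509]
contact_force: [0.3, 6.6, -0.9]
width: 31.8
finger_force: 70.3
```

carry_out --targets '[[[0,0,5],0],[[0,0,10],0],[[0,0,15],0],[[0,0,20],0],[[0,0,24],0],[[0,0,24],0]]'

```text
t: 7.2
eef_pos: [664.0, -5.3, 61.3]
tcp_rot: [3.14, -0.002, 1.51]
contact_force: [-0.1, 7.0, 1.2]
width: 32.1
finger_force: 70.7
```

carry_out --targets '[[[0,0,2],0],[[0,0,3],0],[[0,0,4],0],[[0,0,4],0]]'

```text
t: 7.7
eef_pos: [664.1, -5.4, 57.7]
tcp_rot: [3.139, -0.002, 1.509]
contact_force: [-0.3, 7.9, 2.4]
width: 31.5
finger_force: 70.8
```

carry_out --targets '[[[0,0,0.5],0],[[0,0,0.5],0],[[0,0,0.5],0],[[0,0,0.5],0],[[0,0,0.5],0]]' --jaw 0.2

```text
t: 8.32
eef_pos: [663.3, -6.6, 55.8]
tcp_rot: [3.142, 0.0, 1.508]
contact_force: [-0.4, -0.3, -0.0]
width: 51.4
finger_force: 0.0
```

carry_out --targets '[[[0,0,-25],0],[[0,0,-80],0],[[-60,0,-120],0],[[-120,0,-120],0],[[-180,0,-120],0],[[-240,0,-120],0],[[-240,0,-120],0]]'

```text
t: 9.2
eef_pos: [647.0, -250.9, 175.2]
tcp_rot: [-3.141, 0.001, 1.502]
contact_force: [0.4, 1.0, -0.1]
width: 51.1
finger_force: 0.0
```

```bash
python3 - <<'E'
from h import *
import pickle
m=np.zeros((600,800,3),np.uint8)
for n in("top","side"):
    c=env.camera(n); pickle.dump(c,open(n+'2.pkl','wb'))
    a=c["color"][:,:,::-1]
    if n=="top": o=cv2.resize(a[175:225,215:365],None,fx=5.3,fy=5.3,interpolation=cv2.INTER_CUBIC)
    else: o=cv2.resize(a[190:300,320:440],None,fx=3,fy=3,interpolation=cv2.INTER_CUBIC)
    y0=0 if n=="top" else 268
    m[y0:y0+o.shape[0],:o.shape[1]]=o[:600-y0]
    if n=="top": m[268:268+330,365:365+435]=cv2.resize(a[215:335,210:435],(435,232),interpolation=cv2.INTER_CUBIC)[:330] if False else cv2.copyMakeBorder(cv2.resize(a[215:335,210:435],(435,232),interpolation=cv2.INTER_CUBIC),0,98,0,0,cv2.BORDER_CONSTANT)
cv2.imwrite('pics/both2.png',m); print(env.sense()['eef_pos'])
E
```

```text
[ 648.19783998 -246.45250656  175.46086138]
```

View pics/both2.png

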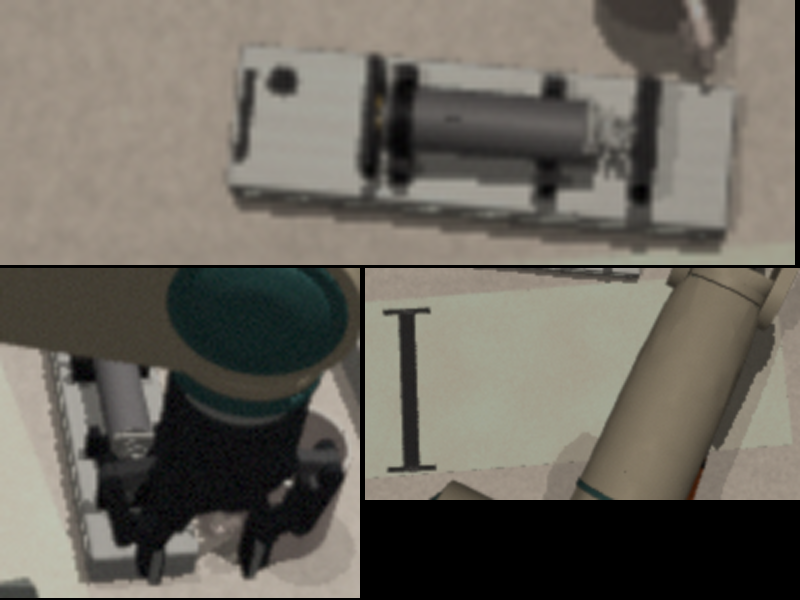

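```bash
cat > mark.py <<'E'
from h import *
import pickle
T=pickle.load(open('top2.pkl','rb'));S=pickle.load(open('side0.pkl','rb'))
def band(C,r0,r1,c0,c1,axis):
    g=cv2.cvtColor(C["color"],cv2.COLOR_RGB2GRAY).astype(float)[r0:r1,c0:c1]
    w=np.clip(np.median(g)-30-g,0,None); v,u=np.nonzero(w>0); ww=w[v,u]
    p=np.array([ray(C,a+c0,b+r0,0)[:2] for a,b in zip(u,v)])
    k=np.polyfit(p[:,0],p[:,1],1,w=np.sqrt(ww)); return k,np.polyval(k,442),(p[:,0].min(),p[:,0].max()),np.arctan(k[0])
if __name__=="__main__":
    print('top',band(T,243,313,218,248,0)); print('side',band(S,186,212,217,297,0))
    for uv in [(231.7,237.2),(233.8,318.5)]: print(ray(T,*uv,0))
    for y in(-.06,-.07):
        R=np.array([[np.cos(y),-np.sin(y)],[np.sin(y),np.cos(y)]])
        for q in [(0,-55,61),(-17,-40,61),(17,-40,61),(-17,0,61),(17,0,61)]:
            w=[*(np.array([664,-3.5])+R@q[:2]),q[2]]; print(y,q,np.round((proj(T,w)-[215,175])*5.3))
E
python3 mark.py
```

```text
top (array([8.28109673e-02, 1.63792505e+02]), np.float64(200.39495225749056), (np.float64(344.12426781788946), np.float64(540.954531158381)), np.float64(0.0826224460073073))
side (array([8.13361657e-02, 1.67982482e+02]), np.float64(203.93306707969253), (np.float64(334.80955097635405), np.float64(544.3527876600707)), np.float64(0.08115751258151827))
[557.49988239 208.25480773   0.        ]
[326.41143148 190.42251505   0.        ]
-0.06 (0, -55, 61) [588. 134.]
-0.06 (-17, -40, 61) [557. 163.]
-0.06 (17, -40, 61) [563. 100.]
-0.06 (-17, 0, 61) [482. 156.]
-0.06 (17, 0, 61) [488.  93.]
-0.07 (0, -55, 61) [588. 135.]
-0.07 (-17, -40, 61) [557. 163.]
-0.07 (17, -40, 61) [563. 101.]
-0.07 (-17, 0, 61) [481. 156.]
-0.07 (17, 0, 61) [488.  93.]
```

carry_out --targets '[[[0,-20,-15],0],[[-10,-70,-15],-4],[[-40,-120,-10],-9],[[-52,-142,0],-9],[[-52,-142,0],-9],[[-52,-142,50],-9],[[-52,-142,100],-9],[[-52,-142,130],-9],[[-52,-142,143],-9],[[-52,-142,143],-9],[[-52,-142,143],-9]]' --jaw 0.7

```text
t: 10.68
eef_pos: [504.7, -289.3, 34.7]
tcp_rot: [3.139, 0.002, 1.666]
contact_force: [-0.3, -0.5, 0.4]
width: 72.2
finger_force: 0.0
```

```bash
python3 - <<'E'
from h import *
import pickle
c=env.camera("side"); pickle.dump(c,open('side3.pkl','wb'))
cv2.imwrite('pics/side3.png',c["color"][200:440,180:460,::-1].repeat(2,0).repeat(2,1))
E
```

```text
(no output)
```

View pics/side3.png

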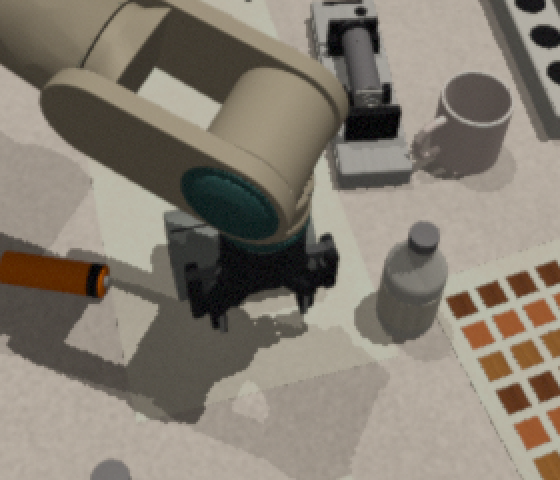

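carry_out --targets '[[[4,0,0],0],[[8,0,0],0],[[11,0,0],0],[[13.5,0,0],0],[[16,0,0],0],[[18.5,0,0],0],[[21,0,0],0],[[23.5,0,0],0],[[26,0,0],0],[[28.5,0,0],0],[[31,0,0],0],[[33.5,0,0],0],[[36,0,0],0],[[39,0,0],0],[[42,0,0],0],[[45,0,0],0],[[48,0,0],0],[[51,0,0],0],[[54,0,0],0],[[57,0,0],0]]'

```text
t: 13.22
eef_pos: [498.0, -232.1, 32.8]
tcp_rot: [3.142, -0.0, 1.666]
contact_force: [-0.8, -0.6, 0.7]
width: 72.6
finger_force: 0.1
```

carry_out --targets '[[[4,0,0],0],[[9,0,0],0],[[15,0,0],0],[[21,0,0],0],[[27,0,0],0],[[33,0,0],0],[[39,0,0],0],[[45,0,0],0],[[51,0,0],0],[[57,0,0],0],[[63,0,0],0],[[69,0,0],0],[[75,0,0],0],[[81,0,0],0],[[87,0,0],0],[[93,0,0],0],[[99,0,0],0],[[105,0,0],0],[[111,0,0],0],[[117,0,0],0]]'

```text
t: 15.72
eef_pos: [486.9, -115.4, 32.8]
tcp_rot: [3.142, -0.0, 1.666]
contact_force: [-0.1, -0.1, -0.4]
width: 72.4
finger_force: 0.1
```

carry_out --targets '[[[6,0,0],0],[[12,0,0],0],[[18,0,0],0],[[24,0,0],0],[[30,0,0],0],[[36,0,0],0],[[42,0,0],0],[[48,0,0],0],[[53,0,0],0],[[57,0,0],0],[[60,0,0],0],[[62,0,0],0],[[62,0,0],0],[[62,0,0],0],[[62,0,0],0],[[62,0,0],0],[[62,0,0],0],[[62,0,0],0],[[62,0,0],0]]'

```text
t: 18.1
eef_pos: [481.1, -54.1, 32.8]
tcp_rot: [3.142, -0.0, 1.666]
contact_force: [-0.3, 0.2, -0.2]
width: 72.6
finger_force: 0.0
```

```bash
python3 - <<'E'
from h import *
import pickle
m=np.zeros((600,800,3),np.uint8)
for n in("top","side"):
    c=env.camera(n); pickle.dump(c,open(n+'4.pkl','wb'))
    a=c["color"][:,:,::-1]
    if n=="top": m[:,:400]=cv2.resize(a[195:345,210:310],(400,600),interpolation=cv2.INTER_CUBIC) if False else cv2.resize(a[190:340,210:310],(400,600),interpolation=cv2.INTER_CUBIC)
    else: m[:,400:]=cv2.resize(a[130:370,195:355],(400,600),interpolation=cv2.INTER_CUBIC)
cv2.imwrite('pics/both4.png',m); print(env.sense()['eef_pos'])
E
```

```text
[481.10072357 -54.10487894  32.79132069]
```

View pics/both4.png

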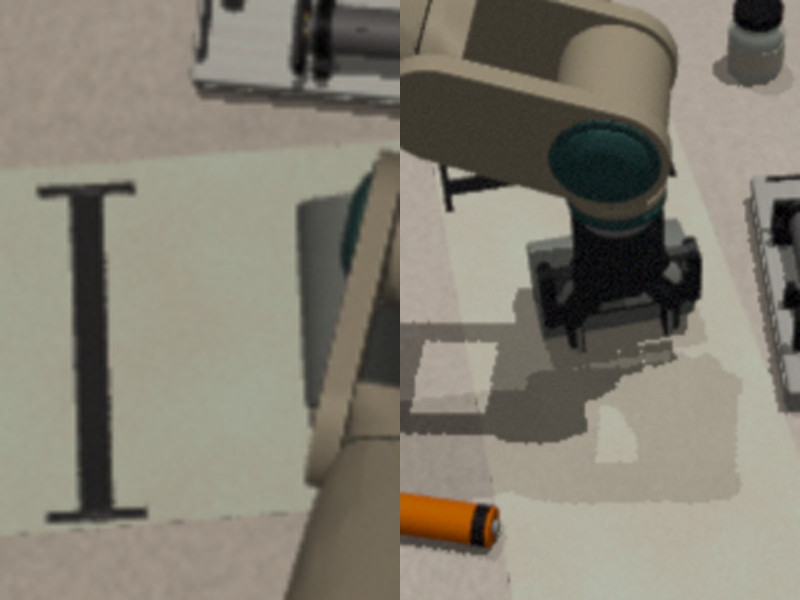

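```bash
python3 - <<'E'
from h import *
import pickle
T=pickle.load(open('top4.pkl','rb'))
for uv in [(298,202),(306,408)]: print(ray(T,210+uv[0]/4,190+uv[1]/4,45))
E
```

```text
[545.76116229  54.11788299  45.        ]
[402.51733152  43.2575804   45.        ]
```

carry_out --targets '[[[3,0,0],0],[[7,0,0],0],[[12,0,0],0],[[18,0,0],0],[[24,0,0],0],[[30,0,0],0],[[36,0,0],0],[[42,0,0],0],[[48,0,0],0],[[54,0,0],0],[[60,0,0],0],[[66,0,0],0],[[72,0,0],0],[[78,0,0],0],[[84,0,0],0],[[90,0,0],0],[[96,0,0],0],[[101,0,0],0],[[106,0,0],0],[[111,0,0],0]]'

```text
t: 20.7
eef_pos: [470.6, 56.7, 32.8]
tcp_rot: [3.141, -0.0, 1.665]
contact_force: [-0.1, -0.5, 0.2]
width: 72.4
finger_force: 0.0
```

carry_out --targets '[[[4,0,0],0],[[8,0,0],0],[[12,0,0],0],[[16,0,0],0],[[20,0,0],0],[[24,0,0],0],[[28,0,0],0],[[32,0,0],0],[[36,0,0],0],[[40,0,0],0],[[43,0,0],0],[[46,0,0],0],[[48,0,0],0],[[50,0,0],0],[[52,0,0],0],[[54,0,0],0],[[54,0,0],0],[[54,0,0],0],[[54,0,0],0],[[54,0,0],0]]'

```text
t: 23.2
eef_pos: [465.5, 110.1, 32.8]
tcp_rot: [3.141, -0.0, 1.665]
contact_force: [-0.6, 0.8, 0.3]
width: 72.4
finger_force: 0.0
```

```bash
python3 - <<'E'
from h import *
import pickle
m=np.zeros((600,800,3),np.uint8)
for n in("top","side"):
    c=env.camera(n); pickle.dump(c,open(n+'5.pkl','wb'))
    a=c["color"][:,:,::-1]
    if n=="top": m[:,:400]=cv2.resize(a[190:340,190:290],(400,600),interpolation=cv2.INTER_CUBIC)
    else: m[:,400:]=cv2.resize(a[90:330,185:345],(400,600),interpolation=cv2.INTER_CUBIC)
cv2.imwrite('pics/both5.png',m); print(env.sense()['eef_pos'])
E
```

```text
[465.4940067  110.13120235  32.80642976]
```

View pics/both5.png

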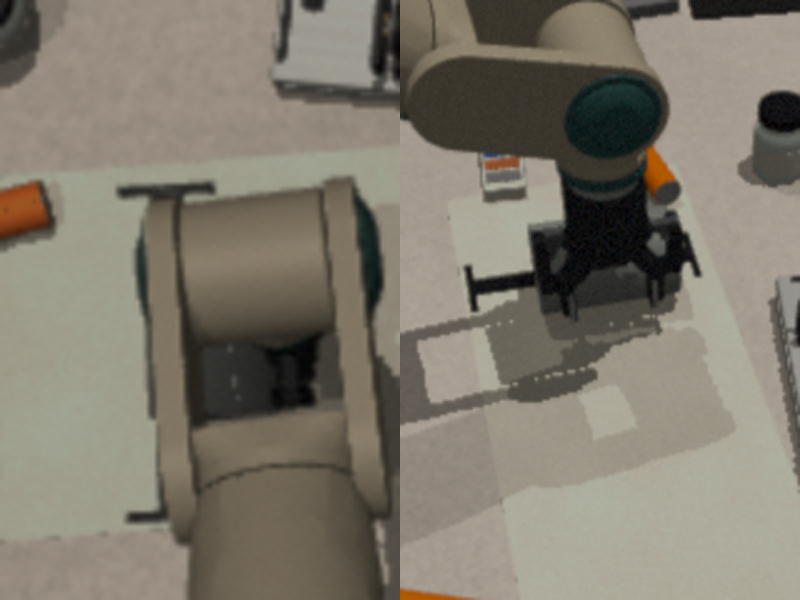

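carry_out --targets '[[[2.5,0,0],0],[[5,0,0],0],[[7.5,0,0],0],[[10,0,0],0],[[12.5,0,0],0],[[15,0,0],0],[[17.5,0,0],0],[[20,0,0],0],[[22.5,0,0],0],[[25,0,0],0],[[27,0,0],0],[[29,0,0],0],[[30.5,0,0],0],[[32,0,0],0],[[32,0,0],0],[[32,0,0],0],[[32,0,0],0],[[32,0,0],0]]'

```text
t: 25.55
eef_pos: [462.4, 142.0, 32.7]
tcp_rot: [-3.142, -0.0, 1.665]
contact_force: [-0.6, 0.3, 0.6]
width: 72.6
finger_force: 0.0
```

carry_out --targets '[[[-20,0,0],0],[[-60,0,0],0],[[-120,0,0],0],[[-180,0,-10],0],[[-200,0,-20],0],[[-200,0,-20],0],[[-200,0,-20],0]]'

```text
t: 26.42
eef_pos: [481.1, -56.3, 52.3]
tcp_rot: [-3.141, -0.001, 1.666]
contact_force: [-0.1, -0.2, -0.5]
width: 72.5
finger_force: 0.0
```

```bash
python3 - <<'E'
from h import *
import pickle
m=np.zeros((600,800,3),np.uint8)
for n in("top","side"):
    c=env.camera(n); pickle.dump(c,open(n+'6.pkl','wb'))
    a=c["color"][:,:,::-1]
    if n=="top": m[:,:400]=cv2.resize(a[205:355,190:290],(400,600),interpolation=cv2.INTER_CUBIC)
    else: m[:300,400:]=cv2.resize(a[130:235,190:330],(400,300),interpolation=cv2.INTER_CUBIC)
cv2.imwrite('pics/both6.png',m); print(env.sense()['eef_pos'])
E
```

```text
[481.01223802 -55.95707536  52.19775209]
```

View pics/both6.png

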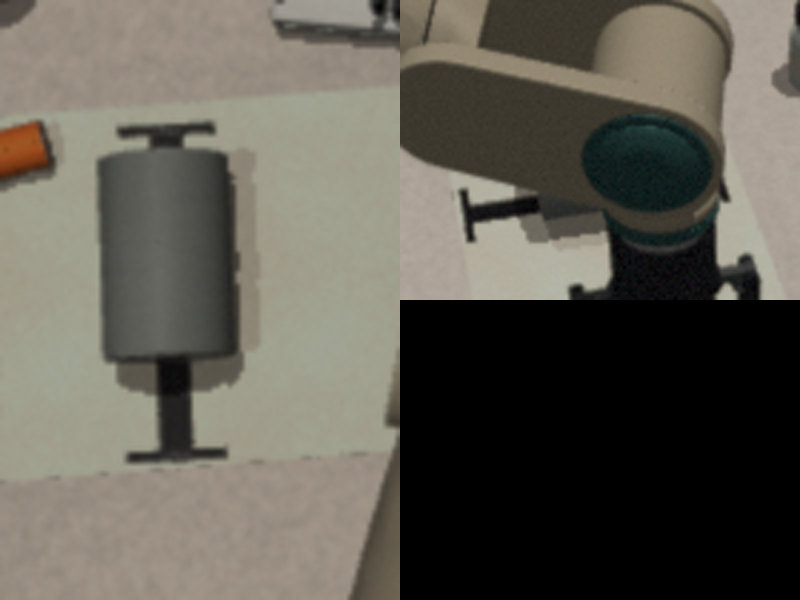

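```bash
python3 - <<'E'
from h import *
import pickle
from scipy.optimize import least_squares
T=pickle.load(open('top6.pkl','rb'))
P=[ray(T,190+u/4,205+v/4,45) for u,v in [(99,156),(226,152),(106,358),(236,355)]]
a=(P[0]+P[1])/2;b=(P[2]+P[3])/2;print(a,b,'widths',np.linalg.norm(P[0]-P[1]),np.linalg.norm(P[2]-P[3]),'len',np.linalg.norm(a-b))
c=(a+b)/2;print('c',c,'ang',np.arctan2((a-b)[1],(a-b)[0]))
m=[ray(T,190+u/4,205+v/4,0) for u,v in [(166,130),(176,456)]]
mc=(m[0]+m[1])/2;d=(m[0]-m[1])/np.linalg.norm(m[0]-m[1]);r=c-mc
print('mark',m,mc,'ang',np.arctan2(d[1],d[0]),'along',r[:2]@d[:2],'across',r[1]*d[0]-r[0]*d[1])
E
```

```text
[532.64868523 203.93086283  45.        ] [392.19503528 190.79605316  45.        ] widths 88.45785234269806 89.31506442735952 len 141.0664772726927
c [462.42186026 197.36345799  45.        ] ang 0.09324584627234611
mark [array([556.60981412, 208.78389841,   0.        ]), array([325.03706273, 189.78984761,   0.        ])] [440.82343842 199.28687301   0.        ] ang 0.0818387612342734 along 21.36889933213951 across -3.6825931485245755
```

```bash
python3 -c "
from workcell import env
print(env.close_job())"
```

```text
the job is handed in; nothing more can be done
None
```

The job is handed in, with no verdict returned: by the camera the battery is seated with the spring pressed back, and the roller rests on the band (about 4 mm off its centre line, 21 mm off centre along it, 0.01 rad off parallel).

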